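# Draw the roll plate from its dock and set up the label roll

### The arm

A 6-joint arm with a two-finger parallel gripper is mounted at the origin on a cart in front of the work surface, level with it; the furniture and walls round the work are solid. World frame = base frame: x ahead of the robot, y to its left, z up, the work surface at z = 0. Lengths are in mm, angles in rad, forces in N, time in s.
With the tool pointing down it reaches from about 350 to 975 mm from the base axis. Payload 4.9 kg.
Tool frame: the origin (TCP) lies between the finger pads; the fingertips stand 11 mm ahead of it and the grasp point (between the pads) lies 8 mm behind it; z points along the fingers, y is the line along which they close (so a half turn about z gives the same grasp; the last joint's range is limited). The gripper opens to 85 mm and grips with 20 to 120 N. Pads are 22 mm wide; open, the fingers measure 114 mm over their backs; the gripper's body (76 mm by 85 mm) begins 54 mm behind the grasp point. The pads swing forward as they close: fully open they stand 13 mm farther back than shut.
Start: joints at [0.99, 0.053, 1.613, -0, 1.476, -0.119], TCP at [278.462, 559.518, 213.104] pointing down, gripper open.
Joint ranges: [-3.01, 3.01], [-1.01, 2.22], [0.06, 2.58], [-1.02, 4.17], [0.09, 2.62], [-3.14, 3.14]. Speed limits (rad/s): [2.57, 2.57, 3.14, 3.14, 3.14, 3.14].

### API

Orientations are given as a unit quaternion [w, x, y, z].
In Python, from workcell import monitor, eyes, ticket gives the robot as it stands.
- The arm moves only by the shell command python3 -m jog 'ROWS' [FORCE]. ROWS is JSON, a list of rows, each a list of 5 numbers: the shift along the world's x, y, z scaled (see below), then the turn about the world's z scaled (see below), then the opening, from 0 (shut) to 1 (fully open). A call has exactly 10 rows; each row is the pose to reach, as a shift and turn from the pose commanded when the call began, turning the shorter way round; what a row does not reach only later rows make up. The controller multiplies each number of a shift by 0.1 m and each number of a turn by 180 degrees. A row lasts 1/12 s, in which the tool goes at most 41.7 mm and 7.16 degrees, less where a joint would pass 70% of its speed; a pose out of reach is approached as far as the arm can. A call with a number of a shift or a turn outside -1 to 1 is refused whole. A call with a gripper value outside its range is refused whole. The fingers move at their own pace and stop on an object; FORCE is the grip in N (left out, the last holds). Time passes only in rows, so rows that repeat a pose let the fingers close, or fill a call up. It gives the time, the measured TCP pose, the force, the opening and the grip force at its end, in the units of the state.
- monitor.get_obs(): the state, without advancing time (a new reading comes with each control period).
- eyes.grab_frame(name): name is "scene" or "top"; returns a dict with "frame" (400x640x3 uint8, red, green, blue), "camera_matrix" (3x3 intrinsics, pixels), "eye" and "attitude" of the camera in the world. Camera axes: x right, y up, looking along -z (the intrinsics and any distortion apply to the point x, -y, -z); pixel columns grow to the right and rows downward; lengths in mm; the calibration is good to about 2 mm. A picture is of the moment at which its call begins. There is no depth.
- ticket.hand_in(): hands the job in; it is judged then, once.
The state is a dict: "clock": time; "joint_pos": joint angles; "joint_vel": joint speeds; "joint_efforts": joint torques, N m; "tcp_pos": TCP position; "eef_rot": TCP orientation; "wrist_force": force on the tool from outside, world axes, zero at the start; "wrist_torque": the same for the moment, N m; "finger_gap": finger opening in mm; "gripper_force": force on a finger pad.
Only numpy, scipy, OpenCV 4.12 (cv2) and the standard library are available. Lean on these libraries where they do the work, as an engineer would, in place of code of your own. Each camera call takes 0.05 s, during which the arm holds its last target. There are 200 camera calls.

### The job

Set up the label roll for the printer: draw the metal roll plate straight and level out of its storage dock without forcing it, and lay it flat in the middle of the square rubber mat. Then let go of it and stand the white label roll upright, centred on the plate's round pad. Leave the tape measure, the note pad and the stapler where they are.

Things in the scene. Friction and masses are not known exactly. Their poses are not given: they have to be found in the camera images.
- dock: Fixed low dark steel dock, 101 x 115 mm, 47.5 mm high. Origin: centre of its underside. A level channel along its x, open at its front (-x, at x = -46 mm), stopped at x = +47 mm; floor 30 mm above the bench, 95 mm wide, 12.5 mm high. Lips cover its outer 12.5 mm each side, so the plate leaves only along the dock's -x. The slab is clear when its origin is over 92 mm before the dock's.
- roll_plate: Loose aluminium plate, 0.2 kg; starts in the dock's channel, home or up to 20 mm drawn, axes parallel to the dock's. Square slab 92 x 92 x 10 mm; origin: centre of the slab's underside. Clearance in the channel 3 mm across, 2.5 mm in height. A tongue 36 mm wide, 10 mm thick, runs from its -x edge to the upright grip.
- plate_grip (a point): Middle of the plate's upright black grip: 105 mm to -x of the plate's origin and 40 mm above the slab's underside; axes as the plate's. The grip is 12 mm thick in x, 56 mm wide in y, its top 55 mm above the slab's underside. Pinched here along x, fingertips reaching up to 22 mm lower stay above the dock's lips.
- plate_pad (a point): Centre of the top of the plate's round black pad (64 mm across, 2 mm high, on the middle of the slab), 12 mm above the slab's underside; moves with the plate.
- bench_mat: Fixed square black rubber mat, 150 x 150 mm, 3 mm thick, lying on the bench left of the middle. Origin: centre of its underside. The plate may lie on it at any yaw.
- label_roll: White roll of labels, standing on end: 62 mm across, 60 mm high, 0.12 kg, small brown core. Origin: centre of its underside; z along the roll's axis.
- tape_measure: Bystander: yellow tape measure, 38 x 68 x 62 mm high. Origin: centre of its underside. Leave it alone. It and the label roll may stand in each other's places.
- note_pad: Bystander: yellow note pad, 76 x 77 x 13 mm. Origin: centre of its underside. Leave it alone.
- stapler: Bystander: red stapler, 34 x 149 x 48 mm high, long in its y. Origin: centre of its underside. Leave it alone.
Mind the look-alikes: they are no part of the job. Of the things that look like the label_roll, the smaller one is meant.

How it is judged:
By the outcome, as a careful person would: the job done as asked, in the order asked, and still so for the second after the job is handed in, with the robot touching nothing.
It also fails if it takes over 72 s, if anything falls off the work surface, if the arm or the gripper's body presses on something with over 40 N, if the wrist force passes 120 N, or if a joint passes its speed limit or range.

## Working session

There is one attempt and no reset: what is moved stays moved. The work goes in short steps, Python scripts to look and compute and a shell command to move; the robot and the scene stay as the last step left them, time stands still between calls to the robot, and variables do not carry over. Pictures are saved under pics/ and viewed, at most 10 in all, crops included, and the job is handed in when it is done.

```bash
mkdir -p pics; ls; cat > h.py <<'E'
import numpy as np, cv2
from scipy.spatial.transform import Rotation as R
from workcell import monitor, eyes, ticket
def grab(n,f=None):
    d=eyes.grab_frame(n)
    if f: cv2.imwrite('pics/'+f,d['frame'][:,:,::-1])
    return d
def Rm(d):
    q=np.array(d['attitude'],float)
    return q if q.shape==(3,3) else R.from_quat(q,scalar_first=True).as_matrix()
def ray(d,u,v):
    K=np.array(d['camera_matrix']);c=np.linalg.solve(K,[u,v,1.]);w=Rm(d)@(c*[1,-1,-1])
    return np.array(d['eye'],float),w/np.linalg.norm(w)
def atz(d,u,v,z):
    o,w=ray(d,u,v);return o+w*(z-o[2])/w[2]
def tri(d1,p1,d2,p2):
    o1,a=ray(d1,*p1);o2,b=ray(d2,*p2)
    s=np.linalg.lstsq(np.c_[a,-b],o2-o1,rcond=None)[0]
    return (o1+a*s[0]+o2+b*s[1])/2,np.linalg.norm(o1+a*s[0]-o2-b*s[1])
def proj(d,P):
    c=Rm(d).T@(np.array(P)-np.array(d['eye']));c=np.array(d['camera_matrix'])@(c*[1,-1,-1]);return c[:2]/c[2]
E
python3 - <<'E'
from h import *
import pickle
a=grab('scene','s0.png');b=grab('top','t0.png')
pickle.dump((a,b),open('f0.pkl','wb'))
for d in(a,b): print({k:np.round(v,3).tolist() for k,v in d.items() if k!='frame'})
print(monitor.get_obs())
E
```

```text
pics
{'camera_matrix': [[414.432, 0.0, 321.107], [0.0, 414.432, 200.362], [0.0, 0.0, 1.0]], 'eye': [-8.22, 434.693, 452.214], 'attitude': [-0.349, -0.224, 0.475, 0.777]}
{'camera_matrix': [[484.381, 0.0, 328.126], [0.0, 484.381, 203.624], [0.0, 0.0, 1.0]], 'eye': [375.64, -85.213, 1163.975], 'attitude': [0.714, 0.066, -0.051, -0.695]}
{'clock': 0.1, 'joint_pos': array([ 9.90003552e-01,  5.33217665e-02,  1.61415258e+00, -2.55141386e-06,
        1.47602004e+00, -1.18976739e-01]), 'joint_vel': array([ 5.44420308e-04, -1.90836318e-03, -3.25904878e-03,  3.07932956e-04,
       -7.07182179e-05, -4.45220280e-04]), 'joint_efforts': array([ 4.82367777e-04, -3.94903994e+01, -3.71363139e+01, -1.01491812e-04,
        3.87670836e-03, -1.73906841e-05]), 'tcp_pos': array([278.13883723, 559.02753332, 211.96928419]), 'eef_rot': array([-3.24754408e-04,  2.28861314e-01,  9.73458574e-01, -8.93691558e-04]), 'wrist_force': array([-0.79640188,  0.08011249, -0.5621955 ]), 'wrist_torque': array([ 0.01095964,  0.03033477, -0.01220006]), 'gripper_force': 0.0, 'finger_gap': 85.13486314507145}
```

View pics/s0.png

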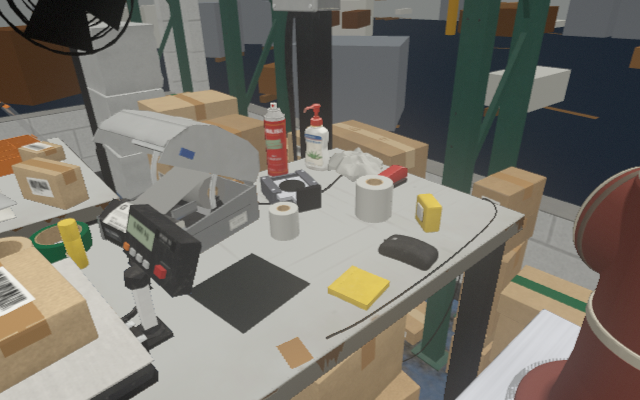

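View pics/t0.png

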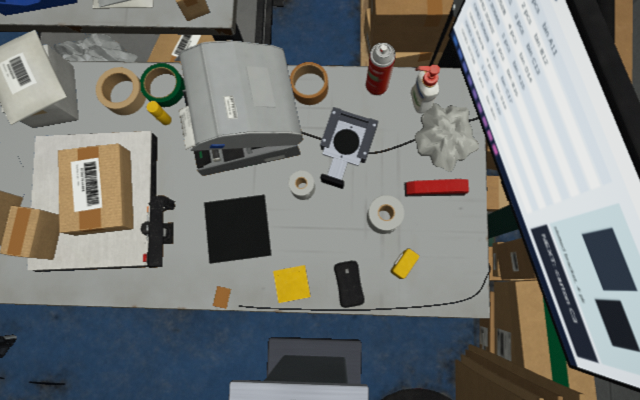

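The scene view shows the mat at about (250,290), a small roll at (284,220), a big roll at (374,198) and the dock at (290,190). In the top view they are the mat (238,228), small roll (302,184), big roll (386,215), and dock with grip at (350,140)/(332,181).

There are two label_roll candidates: top (302,184) and top (386,215). The task names the smaller one, so that is (302,184). I'll confirm this with a size check in an enlarged crop.

```bash
python3 - <<'E'
from h import *
import pickle
a,b=pickle.load(open('f0.pkl','rb'))
t=b['frame'][95:240,285:410,::-1]; s=a['frame'][160:250,255:405,::-1]
T=cv2.resize(t,None,fx=4,fy=4,interpolation=cv2.INTER_CUBIC);S=cv2.resize(s,None,fx=2,fy=2,interpolation=cv2.INTER_CUBIC)
o=np.zeros((580,800,3),np.uint8);o[:,:500]=T;o[:180,500:]=S
# scene dock crop
D=cv2.resize(a['frame'][165:225,255:330,::-1],None,fx=4,fy=4,interpolation=cv2.INTER_CUBIC);o[200:440,500:]=D
cv2.imwrite('pics/c0.png',o)
# mat
for n,d,seed in(('s',a,(250,290)),('t',b,(238,228))):
    m=np.zeros((402,642),np.uint8);im=d['frame'].copy()
    cv2.floodFill(im,m,seed,(255,0,0),(6,)*3,(6,)*3,cv2.FLOODFILL_FIXED_RANGE)
    m=m[1:-1,1:-1];c=max(cv2.findContours(m,0,2)[0],key=cv2.contourArea)
    q=cv2.approxPolyDP(c,8,True)[:,0];P=np.array([atz(d,u,v,3) for u,v in q])
    print(n,q.tolist(),P.round(0).tolist(),P.mean(0).round(1))
print('tcp px',proj(b,[278,559,212]))
# roll triang by guess of core centres
for nm,ps,pt in(('small',(284,206),(302,183)),('big',(374,181),(387,213))):
    print(nm,tri(a,ps,b,pt))
E
```

```text
s [[252, 254], [189, 294], [243, 332], [287, 298], [286, 274]] [[588.0, 102.0, 3.0], [558.0, 246.0, 3.0], [421.0, 224.0, 3.0], [439.0, 130.0, 3.0], [492.0, 92.0, 3.0]] [499.7 158.9   3. ]
t [[263, 196], [205, 204], [211, 262], [269, 254]] [[584.0, 103.0, 3.0], [561.0, 244.0, 3.0], [421.0, 220.0, 3.0], [444.0, 82.0, 3.0]] [502.5 162.1   3. ]
tcp px [  4.09829285 326.36660752]
small (array([607.21598988,   5.03971487,  65.12769404]), np.float64(3.2405208137769312))
big (array([ 539.91121607, -190.18480299,   82.8545111 ]), np.float64(4.7312432102610575))
```

View pics/c0.png

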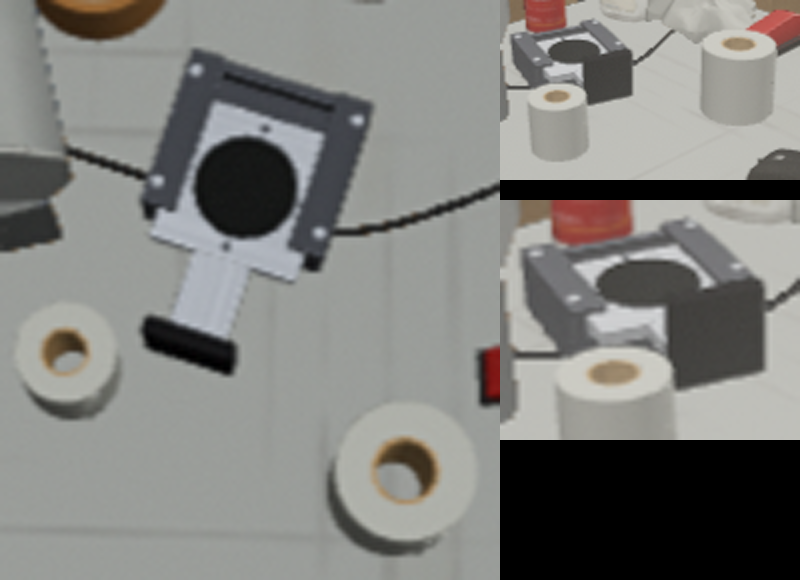

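The crop confirms two white rolls. The small one, at top (301.5,183), is about 60 mm across. The big one, at top (386,212), is about 80 mm, so the smaller is the label_roll. The plate's pad is at top (346.5,141.7) and scene (292,186), and the grip's top is near (333,180).

```bash
python3 - <<'E'
from h import *
import pickle
a,b=pickle.load(open('f0.pkl','rb'))
T=lambda x,y:(285+x/4-.4,95+y/4-.4)
S=lambda x,y:(255+(x-500)/4-.4,165+(y-200)/4-.4)
r=tri(a,S(614,373),b,T(66,352));print('roll',r)
r=tri(a,S(740,455) if 0 else (255+(739-500)/2,160+43/2),b,T(405,470));print('big',r)
print('pad',tri(a,S(648,284),b,T(246,187)))
# plate front slab edge corner right etc
for n,ps,pt in(('dockTL',(0,0),(193,50)),):pass
ang=lambda p,q:np.degrees(np.arctan2(*(q-p)[1::-1]))
w=lambda x,y,z:atz(b,*T(x,y),z)
print('sides dir (+x)',ang(w(145,212,47.5),w(193,50,47.5)),ang(w(318,268,47.5),w(372,102,47.5)))
print('back, front(-90)',ang(w(372,102,47.5),w(193,50,47.5))-90,ang(w(298,280,40),w(150,225,40))-90, ang(w(328,108,47.5),w(224,73,47.5))-90)
print('tongue edges',ang(w(172,310,40),w(196,247,40)),ang(w(228,335,40),w(252,268,40)))
print('screws', [w(*p,47.5).round(1) for p in((195,70),(357,120),(319,232),(155,182))])
print('slab slots', ang(w(226,246,40),w(265,128,40)))
print('grip top edge',ang(w(237,350,85),w(147,320,85))-90, w(147,320,85),w(237,350,85))
# grip corners in both: scene TL/TR of near face
print('gripL/R top', tri(a,S(668,302),b,T(147,322)),tri(a,S(760,280),b,T(237,350)))
print('dock corners',[w(*p,47.5).round(1) for p in((193,50),(372,102),(318,268),(145,212))])
E
```

```text
roll (array([608.62296885,   7.13384669,  61.17487418]), np.float64(2.293110988154966))
big (array([ 540.32275563, -189.05332329,   82.10171874]), np.float64(0.36008168319216055))
pad (array([716.06703195, -95.60916879,  42.63955973]), np.float64(2.2027223195812202))
sides dir (+x) -14.272807408911296 -16.570340667252758
back, front(-90) -15.73243295159719 -19.634967370987184 -18.192750409624367
tongue edges -18.795515062114923 -17.937875275480508
screws [array([786.3, -64. ,  47.5]), array([ 756.9, -162. ,   47.5]), array([ 687.1, -140.3,   47.5]), array([715.7, -42. ,  47.5])]
slab slots -16.411294889382823
grip top edge -17.44446459623778 [622.57793678 -41.28711189  85.        ] [606.32556766 -93.00779151  85.        ]
gripL/R top (array([623.21832284, -40.25906158,  80.73113959]), np.float64(2.4023473992380078)) (array([608.11843079, -91.83193575,  82.28924076]), np.float64(3.3710778081700066))
dock corners [array([798.9, -62.5,  47.5]), array([ 768.4, -170.8,   47.5]), array([ 665.1, -140.1,   47.5]), array([697. , -36.6,  47.5])]
```

Heights agree with the text: roll 61 mm, pad 42.6 mm. The drawn slab's corner would sweep into the small roll, so I'll set the roll aside first. Before that I'll check clearances and the printer and display obstacles.

```bash
python3 - <<'E'
from h import *
import pickle
a,b=pickle.load(open('f0.pkl','rb'))
print('printer corner', atz(a,258,208,0), tri(a,(258,208),b,(300,153)), tri(a,(258,180),b,(301,140)))
print('display top', tri(a,(140,206),b,(160,197)), tri(a,(198,240),b,(150,265)),tri(a,(190,290),b,(150,265)))
# drawn-slab vs roll
y=np.radians(-17);ex=np.array([np.cos(y),np.sin(y)]);ey=np.array([-ex[1],ex[0]])
pad=np.array([716,-95.6]);dock=np.array([734.,-102]);roll=np.array([608.6,7.1])
print('drawn',(pad-dock)@ex,(pad-dock)@ey,'roll from dock',(roll-dock)@ex,(roll-dock)@ey)
print('grip',pad-105*ex)
for p in ([278,559,212],[380,300,250],[608,7,60],[530,40,60]):print(p,proj(b,p),proj(a,p))
E
```

```text
printer corner [746.20145621 -15.11331759   0.        ] (array([688.46371017,  16.18501663,  32.97022438]), np.float64(5.56255282650121)) (array([700.08133262,   6.78252439,  93.80479696]), np.float64(1.8767647146634305))
display top (array([545.26870673, 288.97997691, 188.85048255]), np.float64(6.867248069452858)) (array([400.17012211, 282.91713833, 200.09170092]), np.float64(14.41683052478713)) (array([400.89632256, 304.87792003, 139.19395647]), np.float64(18.23598881134982))
drawn -19.084664517560153 0.8576597531541704 roll from dock -151.8183693830152 67.66943710333598
grip [615.58800062 -64.900971  ]
[278, 559, 212] [  4.09829285 326.36660752] [-179.28759656  486.22050366]
[380, 300, 250] [133.22436085 276.5874998 ] [177.40213185 211.56799244]
[608, 7, 60] [300.82419621 182.63176702] [283.92795359 208.53243848]
[530, 40, 60] [285.27372971 215.4019613 ] [294.61838382 228.52486394]
```

```bash
python3 -m jog '[[0,0,0.1,-0.02,1],[0,0,0.2,-0.05,1],[0,0,0.35,-0.08,1],[0,0,0.5,-0.11,1],[0,0,0.65,-0.14,1],[0,0,0.8,-0.17,1],[0,0,0.9,-0.2,1],[0,0,0.97,-0.22,1],[0,0,1,-0.225,1],[0,0,1,-0.225,1]]'
python3 -m jog '[[0.07,-0.1,0,-0.02,1],[0.14,-0.2,0,-0.05,1],[0.21,-0.3,0,-0.08,1],[0.28,-0.4,0,-0.11,1],[0.35,-0.5,0,-0.14,1],[0.42,-0.6,0,-0.17,1],[0.49,-0.7,0,-0.2,1],[0.56,-0.8,0,-0.21,1],[0.63,-0.9,0,-0.222,1],[0.7,-1,0,-0.222,1]]'
for i in 1; do python3 -m jog '[[0.07,-0.1,0,0,1],[0.14,-0.2,0,0,1],[0.21,-0.3,0,0,1],[0.28,-0.4,0,0,1],[0.35,-0.5,0,0,1],[0.42,-0.6,0,0,1],[0.49,-0.7,0,0,1],[0.56,-0.8,0,0,1],[0.63,-0.9,0,0,1],[0.7,-1,0,0,1]]'; done
```

```text
clock: 0.93
tcp_pos: [278.6, 559.7, 313.6]
eef_rot: [0.0, 0.551, 0.834, 0.0]
wrist_force: [-0.2, -0.3, -0.0]
finger_gap: 85.1
gripper_force: 0.0
clock: 1.77
tcp_pos: [348.8, 458.6, 312.4]
eef_rot: [0.0, 0.803, 0.596, -0.001]
wrist_force: [-0.3, -0.9, -0.4]
finger_gap: 85.3
gripper_force: 0.0
clock: 2.6
tcp_pos: [419.1, 358.5, 313.1]
eef_rot: [-0.0, 0.803, 0.595, -0.0]
wrist_force: [-0.0, 0.6, 0.1]
finger_gap: 85.6
gripper_force: 0.0
```

```bash
python3 -m jog '[[0.05,-0.1,0,0,1],[0.1,-0.2,0,0,1],[0.15,-0.3,0,0,1],[0.2,-0.4,0,0,1],[0.25,-0.5,0,0,1],[0.3,-0.6,0,0,1],[0.35,-0.7,0,0,1],[0.4,-0.8,0,0,1],[0.45,-0.9,0,0,1],[0.5,-1,0,0,1]]'
python3 -m jog '[[0.05,-0.1,0,0,1],[0.1,-0.2,0,0,1],[0.15,-0.3,0,0,1],[0.2,-0.4,0,0,1],[0.25,-0.5,0,0,1],[0.3,-0.6,0,0,1],[0.35,-0.7,0,0,1],[0.4,-0.8,0,0,1],[0.45,-0.9,0,0,1],[0.5,-1,0,0,1]]'
python3 -m jog '[[0.05,-0.1,-0.1,0,0.9],[0.1,-0.2,-0.2,0,0.9],[0.15,-0.3,-0.3,0,0.9],[0.2,-0.4,-0.4,0,0.9],[0.25,-0.5,-0.5,0,0.9],[0.3,-0.6,-0.6,0,0.9],[0.35,-0.7,-0.7,0,0.9],[0.4,-0.8,-0.8,0,0.9],[0.45,-0.9,-0.9,0,0.9],[0.5,-1,-1,0,0.9]]'
python3 -m jog '[[0.05,-0.1,-0.1,0,0.9],[0.1,-0.2,-0.2,0,0.9],[0.15,-0.3,-0.3,0,0.9],[0.2,-0.4,-0.4,0,0.9],[0.25,-0.5,-0.5,0,0.9],[0.3,-0.52,-0.6,0,0.9],[0.35,-0.52,-0.7,0,0.9],[0.4,-0.52,-0.8,0,0.9],[0.4,-0.52,-0.9,0,0.9],[0.4,-0.52,-0.9,0,0.9]]'
python3 - <<'E'
from h import *
grab('scene','s1.png')
b=grab('top','t1.png')
s=cv2.imread('pics/s1.png')[100:270,180:420];t=cv2.imread('pics/t1.png')[95:265,220:460]
cv2.imwrite('pics/c1.png',cv2.resize(np.vstack([s,t])[:, :],None,fx=1.7,fy=1.7))
E
```

```text
clock: 3.43
tcp_pos: [468.9, 258.5, 313.1]
eef_rot: [-0.0, 0.803, 0.595, 0.0]
wrist_force: [0.3, -0.0, -0.6]
finger_gap: 85.6
gripper_force: 0.0
clock: 4.27
tcp_pos: [518.9, 158.5, 313.1]
eef_rot: [0.0, 0.803, 0.595, 0.0]
wrist_force: [0.4, -0.5, 0.2]
finger_gap: 85.6
gripper_force: 0.0
clock: 5.1
tcp_pos: [568.9, 58.5, 212.1]
eef_rot: [-0.0, 0.803, 0.595, -0.0]
wrist_force: [0.2, 0.1, -0.3]
finger_gap: 76.6
gripper_force: 0.0
clock: 5.93
tcp_pos: [607.0, 8.2, 119.9]
eef_rot: [-0.002, 0.803, 0.596, -0.002]
wrist_force: [-0.3, 0.9, -0.0]
finger_gap: 76.6
gripper_force: 0.0
```

View pics/c1.png

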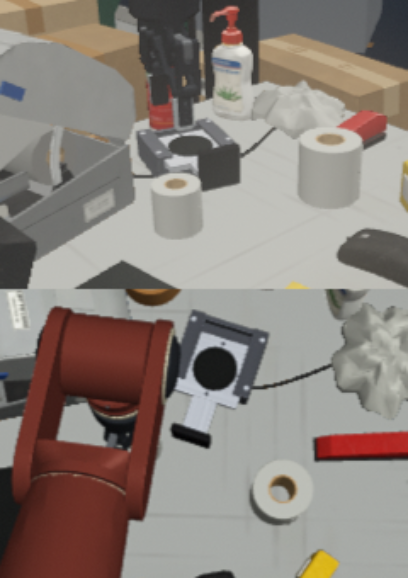

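The gripper hangs centred above the small roll, with the tips at about (283,172) in the scene frame. I'll descend, grip and set the roll aside.

```bash
python3 -m jog '[[0,0,-0.1,0,0.9],[0,0,-0.2,0,0.9],[0,0,-0.3,0,0.9],[0,0,-0.4,0,0.9],[0,0,-0.5,0,0.9],[0,0,-0.6,0,0.9],[0,0,-0.7,0,0.9],[0,0,-0.78,0,0.9],[0,0,-0.78,0,0.9],[0,0,-0.78,0,0.9]]'
python3 -m jog '[[0,0,0,0,0.6],[0,0,0,0,0.6],[0,0,0,0,0.6],[0,0,0,0,0.6],[0,0,0,0,0.6],[0,0,0,0,0.6],[0,0,0,0,0.6],[0,0,0,0,0.6],[0,0,0,0,0.6],[0,0,0,0,0.6]]' 30
python3 -m jog '[[0,0,0.05,0,0.6],[0,0,0.1,0,0.6],[0,0,0.15,0,0.6],[0,0,0.2,0,0.6],[-0.1,0.04,0.2,0,0.6],[-0.25,0.1,0.2,0,0.6],[-0.45,0.18,0.2,0,0.6],[-0.65,0.27,0.2,0,0.6],[-0.78,0.33,0.2,0,0.6],[-0.78,0.33,0.2,0,0.6]]'
python3 -m jog '[[0,0,0,0,0.6],[0,0,-0.05,0,0.6],[0,0,-0.1,0,0.6],[0,0,-0.15,0,0.6],[0,0,-0.175,0,0.6],[0,0,-0.19,0,0.6],[0,0,-0.195,0,0.6],[0,0,-0.195,0,0.6],[0,0,-0.195,0,0.6],[0,0,-0.195,0,0.6]]'
```

```text
clock: 6.87
tcp_pos: [608.0, 7.6, 44.3]
eef_rot: [-0.0, 0.803, 0.595, -0.0]
wrist_force: [-0.0, -0.2, -0.0]
finger_gap: 77.2
gripper_force: 0.0
clock: 7.7
tcp_pos: [608.4, 7.5, 45.1]
eef_rot: [-0.0, 0.803, 0.595, -0.0]
wrist_force: [0.9, 0.9, -0.5]
finger_gap: 51.6
gripper_force: 0.0
clock: 8.53
tcp_pos: [527.3, 41.8, 64.3]
eef_rot: [-0.001, 0.803, 0.596, -0.001]
wrist_force: [0.3, -0.2, -0.5]
finger_gap: 51.3
gripper_force: 0.0
clock: 9.37
tcp_pos: [530.7, 40.5, 45.9]
eef_rot: [0.0, 0.803, 0.595, 0.0]
wrist_force: [0.5, -0.3, 0.1]
finger_gap: 51.2
gripper_force: 0.0
```

The gap went to 51 mm with no force, so the grasp missed. I'll look.

```bash
python3 - <<'E'
from h import *
import pickle
a=grab('scene','s2.png');b=grab('top','t2.png');pickle.dump((a,b),open('f2.pkl','wb'))
for d in(a,b): print(np.round(d['eye'],1),np.round(d['attitude'],3))
s=cv2.imread('pics/s2.png')[100:320,180:420];t=cv2.imread('pics/t2.png')[95:315,220:460]
cv2.imwrite('pics/c2.png',cv2.resize(np.hstack([s,t]),None,fx=1.66,fy=1.66))
E
```

```text
[ -8.2 434.7 452.2] [-0.349 -0.224  0.475  0.777]
[ 375.6  -85.2 1164. ] [ 0.714  0.066 -0.051 -0.695]
```

View pics/c2.png

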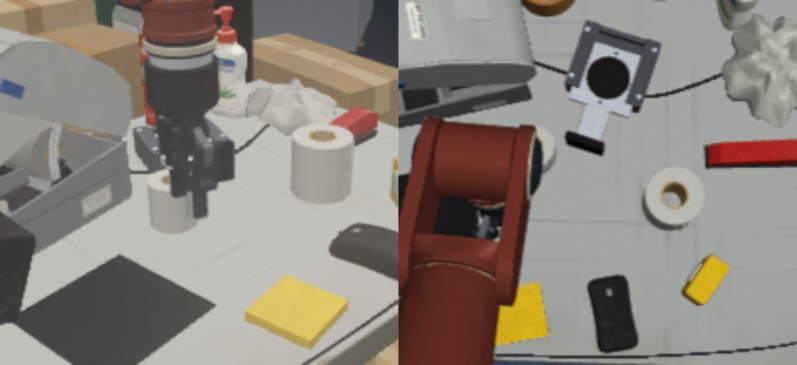

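```bash
python3 - <<'E'
from h import *
import pickle
a,b=pickle.load(open('f2.pkl','rb'))
for p in([608,7.5,120],[608,7.5,109],[530.6,40.5,46],[530.6,40.5,35],[530.6+25*.956,40.5-25*.292,35],[530.6-25*.956,40.5+25*.292,35],[530.6,40.5,120]):
    u=proj(a,p);v=proj(b,p);print(p,u.round(1),((u-[180,100])*1.66).round(0),v.round(1),((v-[220,95])*1.66+[398,0]).round(0))
c=cv2.imread('pics/s2.png')[150:250,250:350];t=cv2.imread('pics/t2.png')[160:260,230:330]
cv2.imwrite('pics/c3.png',cv2.resize(np.hstack([c,t]),None,fx=4,fy=4,interpolation=cv2.INTER_CUBIC))
E
```

```text
[608, 7.5, 120] [282.  181.7] [169. 136.] [298.5 177. ] [528. 136.]
[608, 7.5, 109] [282.3 186.7] [170. 144.] [298.9 178.1] [529. 138.]
[530.6, 40.5, 46] [294.6 234.9] [190. 224.] [285.7 216. ] [507. 201.]
[530.6, 40.5, 35] [294.8 239.9] [191. 232.] [286.2 216.6] [508. 202.]
[554.5, 33.2, 35] [290.2 233.7] [183. 222.] [289.7 206.7] [514. 185.]
[506.70000000000005, 47.8, 35] [299.7 246.5] [199. 243.] [282.7 226.6] [502. 219.]
[530.6, 40.5, 120] [292.7 199.7] [187. 165.] [282.1 211.2] [501. 193.]
```

View pics/c3.png

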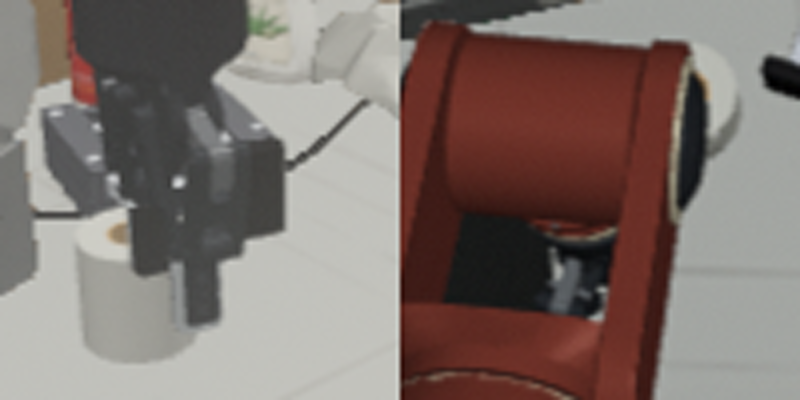

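The fingertips appear about 12 px higher in the scene view than the reported TCP predicts. I'll lower over free bench, watching the force, and check the tip's image numerically.

```bash
cat > tip.py <<'E'
from h import *
import pickle
a0=pickle.load(open('f0.pkl','rb'))[0]
def tip(a):
    m=(np.abs(a['frame'].astype(int)-a0['frame']).sum(2)>60).astype(np.uint8)
    m=cv2.morphologyEx(m,cv2.MORPH_OPEN,np.ones((3,3)))
    m[:, :240]=0;m[:,345:]=0
    ys,xs=np.nonzero(m);b=ys.max();return xs[ys>=b-1].mean(),b+.5
E
python3 - <<'E'
from tip import *
a=pickle.load(open('f2.pkl','rb'))[0];print(tip(a))
E
python3 -m jog '[[0,0,-0.02,0,0.6],[0,0,-0.04,0,0.6],[0,0,-0.06,0,0.6],[0,0,-0.08,0,0.6],[0,0,-0.1,0,0.6],[0,0,-0.12,0,0.6],[0,0,-0.14,0,0.6],[0,0,-0.16,0,0.6],[0,0,-0.18,0,0.6],[0,0,-0.2,0,0.6]]'
python3 - <<'E'
from tip import *
a=grab('scene');t=tip(a);o=monitor.get_obs();p=np.array(o['tcp_pos']);print(t,p)
for r in(25,32,40):
  for z in (10,20,30,40,50): print(r,z,proj(a,[p[0]-r*.956,p[1]+r*.292,z]).round(1))
E
```

```text
(np.float64(300.0), np.float64(231.5))
clock: 10.3
tcp_pos: [530.5, 40.5, 25.4]
eef_rot: [-0.0, 0.803, 0.595, 0.0]
wrist_force: [-0.6, 0.0, 0.0]
finger_gap: 51.0
gripper_force: 0.0
(np.float64(298.6875), np.float64(242.5)) [530.11408166  40.54504937  24.94604344]
25 10 [300.3 257.9]
25 20 [300.1 253.4]
25 30 [299.9 248.9]
25 40 [299.7 244.3]
25 50 [299.5 239.7]
32 10 [301.7 259.9]
32 20 [301.5 255.4]
32 30 [301.3 250.8]
32 40 [301.1 246.2]
32 50 [300.9 241.5]
40 10 [303.3 262.1]
40 20 [303.1 257.6]
40 30 [302.9 253. ]
40 40 [302.7 248.4]
40 50 [302.5 243.7]
```

```bash
python3 -m jog '[[0,0,-0.01,0,0.6],[0,0,-0.02,0,0.6],[0,0,-0.03,0,0.6],[0,0,-0.04,0,0.6],[0,0,-0.05,0,0.6],[0,0,-0.06,0,0.6],[0,0,-0.07,0,0.6],[0,0,-0.08,0,0.6],[0,0,-0.08,0,0.6],[0,0,-0.08,0,0.6]]'
python3 - <<'E'
from tip import *
import pickle
a=grab('scene','s4.png');t=tip(a);o=monitor.get_obs();p=np.array(o['tcp_pos']);print(t,p,o['wrist_force'])
c=a['frame'][150:270,240:360,::-1]
cv2.imwrite('pics/c4.png',cv2.resize(c,None,fx=5,fy=5,interpolation=cv2.INTER_CUBIC))
E
```

```text
clock: 11.18
tcp_pos: [530.4, 40.5, 17.5]
eef_rot: [-0.0, 0.803, 0.595, -0.0]
wrist_force: [-0.5, 0.7, -0.5]
finger_gap: 51.1
gripper_force: 0.0
(np.float64(298.2857142857143), np.float64(246.5)) [530.46860099  40.52803558  17.58970622] [-0.87808367  0.04984539 -0.00462776]
```

View pics/c4.png

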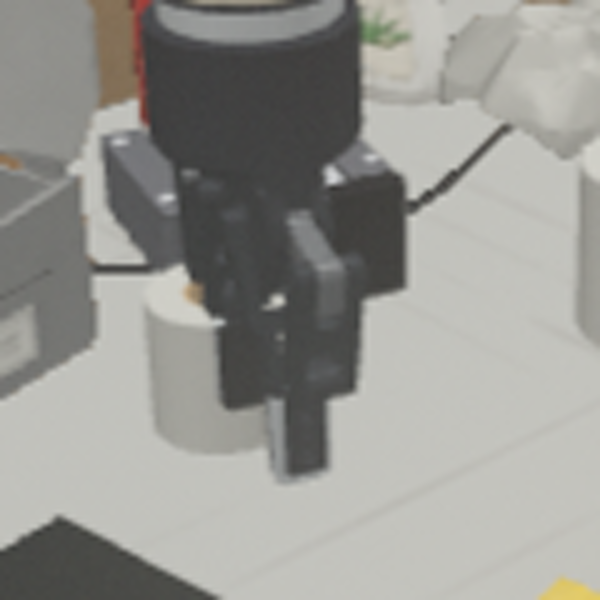

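```bash
python3 -m jog '[[0,0,-0.01,0,0.6],[0,0,-0.02,0,0.6],[0,0,-0.03,0,0.6],[0,0,-0.04,0,0.6],[0,0,-0.05,0,0.6],[0,0,-0.06,0,0.6],[0,0,-0.06,0,0.6],[0,0,-0.06,0,0.6],[0,0,-0.06,0,0.6],[0,0,-0.06,0,0.6]]'
python3 - <<'E'
from tip import *
a=grab('scene');print(tip(a))
E
```

```text
clock: 12.07
tcp_pos: [530.5, 40.5, 11.6]
eef_rot: [0.0, 0.803, 0.595, 0.0]
wrist_force: [0.8, -0.2, 0.2]
finger_gap: 51.4
gripper_force: 0.0
(np.float64(298.6111111111111), np.float64(248.5))
```

```bash
python3 -m jog '[[0,0,-0.01,0,0.6],[0,0,-0.02,0,0.6],[0,0,-0.03,0,0.6],[0,0,-0.04,0,0.6],[0,0,-0.05,0,0.6],[0,0,-0.06,0,0.6],[0,0,-0.06,0,0.6],[0,0,-0.06,0,0.6],[0,0,-0.06,0,0.6],[0,0,-0.06,0,0.6]]'
python3 - <<'E'
from tip import *
a=grab('scene');print(tip(a))
E
```

```text
clock: 12.95
tcp_pos: [530.5, 40.5, 5.6]
eef_rot: [0.0, 0.803, 0.595, 0.0]
wrist_force: [0.2, 0.2, 0.1]
finger_gap: 51.3
gripper_force: 0.0
(np.float64(299.0), np.float64(251.5))
```

```bash
python3 -m jog '[[0,0,-0.01,0,0.6],[0,0,-0.02,0,0.6],[0,0,-0.03,0,0.6],[0,0,-0.04,0,0.6],[0,0,-0.05,0,0.6],[0,0,-0.06,0,0.6],[0,0,-0.06,0,0.6],[0,0,-0.06,0,0.6],[0,0,-0.06,0,0.6],[0,0,-0.06,0,0.6]]'
python3 -m jog '[[0,0,-0.01,0,0.6],[0,0,-0.02,0,0.6],[0,0,-0.03,0,0.6],[0,0,-0.04,0,0.6],[0,0,-0.05,0,0.6],[0,0,-0.05,0,0.6],[0,0,-0.05,0,0.6],[0,0,-0.05,0,0.6],[0,0,-0.05,0,0.6],[0,0,-0.05,0,0.6]]'
python3 - <<'E'
from tip import *
a=grab('scene');print(tip(a))
E
```

```text
clock: 13.83
tcp_pos: [530.5, 40.5, -0.3]
eef_rot: [0.0, 0.803, 0.595, 0.0]
wrist_force: [-0.6, -0.6, -0.0]
finger_gap: 51.1
gripper_force: 0.0
clock: 14.67
tcp_pos: [530.6, 40.5, -5.3]
eef_rot: [0.0, 0.803, 0.595, 0.0]
wrist_force: [0.2, -0.3, -0.4]
finger_gap: 51.3
gripper_force: 0.0
(np.float64(299.125), np.float64(256.5))
```

```bash
python3 -m jog '[[0,0,-0.01,0,0.6],[0,0,-0.02,0,0.6],[0,0,-0.03,0,0.6],[0,0,-0.04,0,0.6],[0,0,-0.05,0,0.6],[0,0,-0.06,0,0.6],[0,0,-0.06,0,0.6],[0,0,-0.06,0,0.6],[0,0,-0.06,0,0.6],[0,0,-0.06,0,0.6]]'
python3 -m jog '[[0,0,-0.005,0,0.6],[0,0,-0.01,0,0.6],[0,0,-0.015,0,0.6],[0,0,-0.02,0,0.6],[0,0,-0.025,0,0.6],[0,0,-0.03,0,0.6],[0,0,-0.03,0,0.6],[0,0,-0.03,0,0.6],[0,0,-0.03,0,0.6],[0,0,-0.03,0,0.6]]'
python3 - <<'E'
from tip import *
a=grab('scene','s5.png');print(tip(a))
c=a['frame'][150:270,240:360,::-1]
cv2.imwrite('pics/c5.png',cv2.resize(c,None,fx=5,fy=5,interpolation=cv2.INTER_CUBIC))
E
```

```text
clock: 15.55
tcp_pos: [530.8, 40.5, -8.9]
eef_rot: [0.0, 0.803, 0.595, -0.0]
wrist_force: [-13.1, 0.9, 17.3]
finger_gap: 51.6
gripper_force: 2.7
clock: 16.38
tcp_pos: [532.1, 40.8, -10.4]
eef_rot: [0.001, 0.803, 0.595, 0.001]
wrist_force: [-13.1, 2.6, 21.4]
finger_gap: 51.2
gripper_force: 2.8
(np.float64(298.47058823529414), np.float64(258.5))
```

View pics/c5.png

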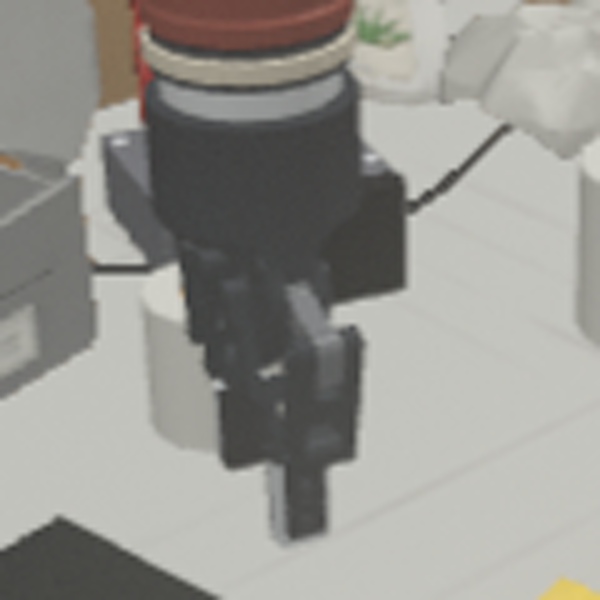

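Contact came at reported z of about -8, possibly a knuckle on the roll. I'll calibrate properly: close the gripper over clear bench, touch down gently, and locate the tip in the scene view.

```bash
python3 -m jog '[[0,0,0.1,0,0.6],[0,0,0.2,0,0.6],[0,0,0.4,0,0.6],[0,0,0.6,0,0.6],[0,0,0.8,0,0.6],[0,0,0.9,0,0.4],[0,0,0.9,0,0.2],[0,0,0.9,0,0],[0,0,0.9,0,0],[0,0,0.9,0,0]]'
python3 -m jog '[[-0.05,-0.1,0,0,0],[-0.1,-0.2,0,0,0],[-0.15,-0.3,-0.1,0,0],[-0.2,-0.4,-0.2,0,0],[-0.3,-0.5,-0.3,0,0],[-0.4,-0.6,-0.4,0,0],[-0.4,-0.7,-0.5,0,0],[-0.4,-0.8,-0.6,0,0],[-0.4,-0.8,-0.6,0,0],[-0.4,-0.8,-0.6,0,0]]'
python3 - <<'E'
from tip import *
a=grab('scene');print(tip(a), monitor.get_obs()['tcp_pos'])
p=monitor.get_obs()['tcp_pos']
for z in(0,10,20,30):print(z,proj(a,[p[0],p[1],p[2]-11+z]))
E
python3 -m jog '[[0,0,-0.02,0,0],[0,0,-0.04,0,0],[0,0,-0.06,0,0],[0,0,-0.08,0,0],[0,0,-0.09,0,0],[0,0,-0.1,0,0],[0,0,-0.1,0,0],[0,0,-0.1,0,0],[0,0,-0.1,0,0],[0,0,-0.1,0,0]]'
```

```text
clock: 17.27
tcp_pos: [529.2, 40.6, 73.8]
eef_rot: [-0.001, 0.803, 0.595, -0.001]
wrist_force: [-0.3, -0.2, -0.3]
finger_gap: -0.1
gripper_force: 0.0
clock: 18.1
tcp_pos: [490.1, -40.1, 14.7]
eef_rot: [-0.001, 0.804, 0.595, -0.0]
wrist_force: [-0.2, 0.1, 0.7]
finger_gap: -0.2
gripper_force: 0.0
(np.float64(339.75), np.float64(235.5)) [490.82701278 -39.77750765  15.48846222]
0 [340.19021763 246.29381974]
10 [340.20884721 241.98367152]
20 [340.22768432 237.62550826]
30 [340.24673244 233.21852314]
clock: 18.98
tcp_pos: [490.6, -39.5, 5.7]
eef_rot: [0.0, 0.803, 0.595, 0.0]
wrist_force: [0.2, -0.2, -0.2]
finger_gap: -0.1
gripper_force: 0.0
```

```bash
python3 -m jog '[[0,0,-0.02,0,0],[0,0,-0.04,0,0],[0,0,-0.06,0,0],[0,0,-0.08,0,0],[0,0,-0.1,0,0],[0,0,-0.12,0,0],[0,0,-0.13,0,0],[0,0,-0.13,0,0],[0,0,-0.13,0,0],[0,0,-0.13,0,0]]'
python3 -m jog '[[0,0,-0.005,0,0],[0,0,-0.01,0,0],[0,0,-0.015,0,0],[0,0,-0.02,0,0],[0,0,-0.025,0,0],[0,0,-0.03,0,0],[0,0,-0.035,0,0],[0,0,-0.04,0,0],[0,0,-0.04,0,0],[0,0,-0.04,0,0]]'
python3 - <<'E'
from tip import *
a=grab('scene');t=tip(a);o=monitor.get_obs();print(t,o['tcp_pos'],o['wrist_force'],atz(a,*t,0))
E
```

```text
clock: 19.82
tcp_pos: [490.6, -39.5, -7.3]
eef_rot: [0.0, 0.803, 0.595, 0.0]
wrist_force: [-0.3, -0.1, -0.7]
finger_gap: 0.2
gripper_force: 0.0
clock: 20.65
tcp_pos: [490.4, -39.5, -11.5]
eef_rot: [-0.0, 0.803, 0.595, -0.0]
wrist_force: [0.3, 0.4, -0.4]
finger_gap: 0.0
gripper_force: 0.0
(np.float64(339.125), np.float64(246.5)) [490.48888881 -39.48745126 -11.38462721] [1.33978717 0.39714404 0.36200818] [496.71732685 -42.46423218   0.        ]
```

```bash
python3 -m jog '[[0,0,-0.005,0,0],[0,0,-0.01,0,0],[0,0,-0.015,0,0],[0,0,-0.02,0,0],[0,0,-0.025,0,0],[0,0,-0.03,0,0],[0,0,-0.03,0,0],[0,0,-0.03,0,0],[0,0,-0.03,0,0],[0,0,-0.03,0,0]]'
python3 - <<'E'
from tip import *
a=grab('scene');t=tip(a);o=monitor.get_obs();print(t,o['tcp_pos'],o['wrist_force'],atz(a,*t,0))
E
```

```text
clock: 21.53
tcp_pos: [490.5, -39.5, -14.4]
eef_rot: [0.0, 0.803, 0.595, 0.0]
wrist_force: [0.4, 0.8, 0.9]
finger_gap: -0.3
gripper_force: 0.0
(np.float64(339.29411764705884), np.float64(247.5)) [490.49724999 -39.48617877 -14.3676158 ] [ 0.66487996 -0.34053131  0.23212926] [493.86773574 -40.23931528   0.        ]
```

```bash
python3 -m jog '[[0,0,-0.005,0,0],[0,0,-0.01,0,0],[0,0,-0.015,0,0],[0,0,-0.02,0,0],[0,0,-0.025,0,0],[0,0,-0.03,0,0],[0,0,-0.035,0,0],[0,0,-0.04,0,0],[0,0,-0.04,0,0],[0,0,-0.04,0,0]]'
```

```text
clock: 22.42
tcp_pos: [490.5, -39.5, -18.2]
eef_rot: [-0.0, 0.803, 0.595, -0.0]
wrist_force: [-2.0, 0.8, 3.2]
finger_gap: -0.1
gripper_force: 1.8
```

Contact at reported z of about -18, so the true tip sits about 29 mm higher than the text's tool data and reported z imply. The horizontal position agrees with the camera. I'll apply that correction and pick the roll, first checking that it has not moved.

```bash
python3 -m jog '[[0,0,0.1,0,0.9],[0,0,0.2,0,0.9],[0,0,0.4,0,0.9],[0,0,0.6,0,0.9],[0,0,0.8,0,0.9],[0,0,0.95,0,0.9],[0,0.05,0.95,0,0.9],[0.1,0.05,0.95,0,0.9],[0.2,0.1,0.95,0,0.9],[0.2,0.1,0.95,0,0.9]]'
python3 - <<'E'
from tip import *
a=grab('scene')
A=a0['frame'][195:240,262:290].astype(int);B=a['frame'][195:240,262:290]
print(np.abs(A-B).mean(), proj(a,monitor.get_obs()['tcp_pos']))
from tip import *
s1=cv2.imread('pics/s1.png')[:,:,::-1];d=dict(a0);d['frame']=s1;print(tip(d))
for z in(100,120,140):print(proj(a,[608-30,8+9,z]))
# roll shift by template match
T=a0['frame'][198:242,266:303]
r=cv2.matchTemplate(a['frame'][190:250,255:315],T,cv2.TM_CCOEFF_NORMED);print(cv2.minMaxLoc(r),'expect (11,8)')
E
```

```text
clock: 23.25
tcp_pos: [511.6, -28.7, 76.6]
eef_rot: [0.0, 0.803, 0.596, 0.0]
wrist_force: [0.2, 0.8, -0.1]
finger_gap: 77.0
gripper_force: 0.0
5.044973544973545 [329.01249985 212.51151132]
(np.float64(286.06666666666666), np.float64(174.5))
[287.83154353 197.15380987]
[287.27416528 187.74273322]
[286.70395948 178.11506937]
(-0.08528883010149002, 0.9687433838844299, (1, 5), (11, 8)) expect (11,8)
```

```bash
python3 -m jog '[[0.1,0.05,0,0,0.9],[0.25,0.1,0,0,0.9],[0.4,0.16,0,0,0.9],[0.55,0.22,0,0,0.9],[0.7,0.28,0,0,0.9],[0.85,0.33,0,0,0.9],[0.95,0.36,0,0,0.9],[0.98,0.37,0,0,0.9],[0.98,0.37,0,0,0.9],[0.98,0.37,0,0,0.9]]'
python3 -m jog '[[0,0,-0.1,0,0.9],[0,0,-0.2,0,0.9],[0,0,-0.3,0,0.9],[0,0,-0.4,0,0.9],[0,0,-0.5,0,0.9],[0,0,-0.6,0,0.9],[0,0,-0.7,0,0.9],[0,0,-0.76,0,0.9],[0,0,-0.78,0,0.9],[0,0,-0.78,0,0.9]]'
python3 -m jog '[[0,0,0,0,0.8],[0,0,0,0,0.7],[0,0,0,0,0.6],[0,0,0,0,0.6],[0,0,0,0,0.6],[0,0,0,0,0.6],[0,0,0,0,0.6],[0,0,0,0,0.6],[0,0,0,0,0.6],[0,0,0,0,0.6]]' 30
```

```text
clock: 24.13
tcp_pos: [607.9, 7.5, 76.1]
eef_rot: [-0.0, 0.803, 0.595, -0.001]
wrist_force: [0.1, -0.6, -0.6]
finger_gap: 76.7
gripper_force: 0.0
clock: 24.97
tcp_pos: [608.0, 7.6, -2.3]
eef_rot: [-0.0, 0.803, 0.595, -0.001]
wrist_force: [-0.7, -0.6, -0.5]
finger_gap: 77.3
gripper_force: 0.0
clock: 25.8
tcp_pos: [609.5, 7.4, -0.2]
eef_rot: [0.001, 0.803, 0.595, 0.001]
wrist_force: [1.0, 0.9, 5.9]
finger_gap: 59.4
gripper_force: 33.0
```

Gripped at 59 mm with 33 N. I'll set it aside at about (530,40).

```bash
python3 -m jog '[[0,0,0.05,0,0.6],[0,0,0.1,0,0.6],[0,0,0.15,0,0.6],[-0.1,0.04,0.15,0,0.6],[-0.25,0.1,0.15,0,0.6],[-0.45,0.18,0.15,0,0.6],[-0.65,0.27,0.15,0,0.6],[-0.78,0.33,0.15,0,0.6],[-0.78,0.33,0.12,0,0.6],[-0.78,0.33,0.08,0,0.6]]'
python3 -m jog '[[0,0,-0.03,0,0.6],[0,0,-0.05,0,0.6],[0,0,-0.07,0,0.6],[0,0,-0.07,0,0.6],[0,0,-0.07,0,0.8],[0,0,-0.07,0,0.9],[0,0,-0.07,0,0.9],[0,0,-0.07,0,0.9],[0,0,0.1,0,0.9],[0,0,0.2,0,0.9]]'
python3 -m jog '[[0,0,0.3,0,0.9],[0,0,0.6,0,0.9],[0,0,0.8,0,0.6],[0.1,-0.15,0.8,0,0.6],[0.25,-0.3,0.8,0,0.6],[0.4,-0.5,0.8,0,0.6],[0.6,-0.7,0.8,0,0.6],[0.8,-0.9,0.8,0,0.6],[0.85,-1,0.8,0,0.6],[0.85,-1,0.8,0,0.6]]'
python3 - <<'E'
from tip import *
a=grab('scene','s6.png');b=grab('top','t6.png');print(monitor.get_obs()['tcp_pos'])
s=cv2.imread('pics/s6.png')[140:320,180:420];t=cv2.imread('pics/t6.png')[95:275,180:420]
pickle.dump((a,b),open('f6.pkl','wb'))
cv2.imwrite('pics/c6.png',cv2.resize(np.vstack([s,t]),None,fx=1.66,fy=1.66))
E
```

```text
clock: 26.63
tcp_pos: [529.8, 40.9, 6.4]
eef_rot: [0.0, 0.803, 0.596, 0.0]
wrist_force: [0.4, 0.0, -0.3]
finger_gap: 59.4
gripper_force: 32.7
clock: 27.47
tcp_pos: [530.5, 40.5, 27.1]
eef_rot: [-0.0, 0.803, 0.595, -0.0]
wrist_force: [0.7, 0.7, 0.6]
finger_gap: 76.7
gripper_force: 0.0
clock: 28.3
tcp_pos: [616.6, -61.4, 107.2]
eef_rot: [0.001, 0.804, 0.594, 0.0]
wrist_force: [0.1, 0.1, 0.4]
finger_gap: 51.6
gripper_force: 0.0
[614.94185114 -59.17302471 106.50748939]
```

View pics/c6.png

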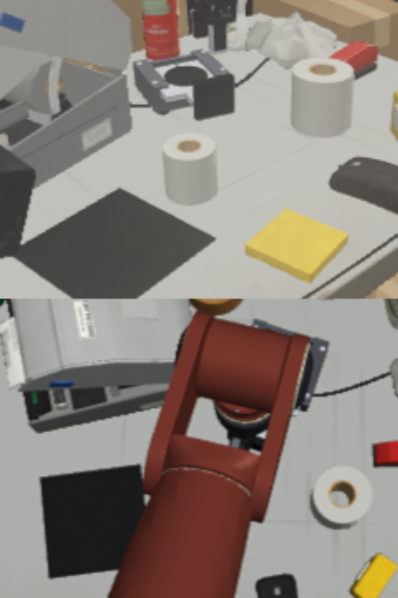

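The roll stands at its new spot, at scene about (294,228), and the gripper is above the plate's grip. Descending to pinch.

```bash
python3 -m jog '[[0,-0.05,-0.1,0,0.6],[0,-0.05,-0.2,0,0.6],[0,-0.05,-0.3,0,0.6],[0,-0.05,-0.4,0,0.6],[0,-0.05,-0.5,0,0.6],[0,-0.05,-0.6,0,0.6],[0,-0.05,-0.7,0,0.6],[0,-0.05,-0.74,0,0.6],[0,-0.05,-0.74,0,0.6],[0,-0.05,-0.74,0,0.6]]'
python3 -m jog '[[0,0,0,0,0.45],[0,0,0,0,0.35],[0,0,0,0,0.25],[0,0,0,0,0.2],[0,0,0,0,0.15],[0,0,0,0,0.1],[0,0,0,0,0.05],[0,0,0,0,0.05],[0,0,0,0,0.05],[0,0,0,0,0.05]]' 50
```

```text
clock: 29.23
tcp_pos: [615.4, -64.5, 32.4]
eef_rot: [-0.0, 0.803, 0.595, -0.0]
wrist_force: [-0.3, -0.4, 0.4]
finger_gap: 51.0
gripper_force: 0.0
clock: 30.07
tcp_pos: [616.0, -64.6, 34.6]
eef_rot: [0.0, 0.803, 0.595, 0.0]
wrist_force: [-5.6, 1.1, 8.7]
finger_gap: 10.8
gripper_force: 48.9
```

```bash
python3 -m jog '[[0,0,0.005,0,0.05],[0,0,0.01,0,0.05],[0,0,0.012,0,0.05],[-0.02,0.006,0.015,0,0.05],[-0.04,0.012,0.015,0,0.05],[-0.06,0.018,0.018,0,0.05],[-0.08,0.024,0.018,0,0.05],[-0.1,0.03,0.02,0,0.05],[-0.1,0.03,0.02,0,0.05],[-0.1,0.03,0.02,0,0.05]]'
```

```text
clock: 30.9
tcp_pos: [605.1, -61.4, 34.7]
eef_rot: [-0.0, 0.803, 0.595, -0.0]
wrist_force: [-0.2, 0.1, 3.5]
finger_gap: 11.4
gripper_force: 48.9
```

```bash
python3 -m jog '[[-0.03,0.009,0.004,0,0.05],[-0.06,0.018,0.007,0,0.05],[-0.1,0.03,0.007,0,0.05],[-0.14,0.043,0.007,0,0.05],[-0.18,0.055,0.007,0,0.05],[-0.22,0.067,0.007,0,0.05],[-0.26,0.079,0.007,0,0.05],[-0.3,0.092,0.007,0,0.05],[-0.3,0.092,0.007,0,0.05],[-0.3,0.092,0.007,0,0.05]]'
```

```text
clock: 31.73
tcp_pos: [574.6, -52.0, 34.9]
eef_rot: [-0.001, 0.803, 0.595, -0.0]
wrist_force: [-1.7, -0.1, -2.4]
finger_gap: 10.8
gripper_force: 48.5
```

Now the force carries only the plate's weight and nothing drags. I'll draw it the rest of the way.

```bash
python3 -m jog '[[-0.04,0.012,0,0,0.05],[-0.08,0.024,0,0,0.05],[-0.12,0.037,0,0,0.05],[-0.16,0.049,0,0,0.05],[-0.2,0.061,0,0,0.05],[-0.24,0.073,0,0,0.05],[-0.28,0.086,0,0,0.05],[-0.32,0.098,0,0,0.05],[-0.36,0.11,0,0,0.05],[-0.36,0.11,0,0,0.05]]'
python3 -m jog '[[-0.03,0.009,0,0,0.05],[-0.06,0.018,0,0,0.05],[-0.09,0.027,0,0,0.05],[-0.13,0.04,0,0,0.05],[-0.16,0.049,0,0,0.05],[-0.2,0.061,0,0,0.05],[-0.23,0.07,0,0,0.05],[-0.25,0.076,0,0,0.05],[-0.25,0.076,0,0,0.05],[-0.25,0.076,0,0,0.05]]'
```

```text
clock: 32.57
tcp_pos: [538.6, -41.0, 35.1]
eef_rot: [-0.0, 0.803, 0.595, -0.0]
wrist_force: [0.3, 0.3, -2.9]
finger_gap: 11.1
gripper_force: 48.6
clock: 33.4
tcp_pos: [514.4, -33.7, 35.3]
eef_rot: [0.0, 0.803, 0.595, 0.0]
wrist_force: [-0.2, 0.2, -1.7]
finger_gap: 11.1
gripper_force: 48.7
```

Drawn 105 mm and clear of the dock. Lift and carry to the mat.

```bash
python3 -m jog '[[0,0,0.05,0,0.05],[0,0,0.15,0,0.05],[0,0,0.25,0,0.05],[0,0,0.38,0,0.05],[0,0,0.5,0,0.05],[0,0,0.62,0,0.05],[0,0,0.72,0,0.05],[0,0,0.78,0,0.05],[0,0,0.8,0,0.05],[0,0,0.8,0,0.05]]'
python3 -m jog '[[-0.03,0.05,0,0,0.05],[-0.07,0.15,0,0,0.05],[-0.12,0.25,0,0,0.05],[-0.2,0.4,0,0,0.05],[-0.27,0.55,0,0,0.05],[-0.35,0.7,0,0,0.05],[-0.42,0.82,0,0,0.05],[-0.47,0.92,0,0,0.05],[-0.5,1,0,0,0.05],[-0.5,1,0,0,0.05]]'
python3 -m jog '[[-0.03,0.05,0,0,0.05],[-0.07,0.15,0,0,0.05],[-0.12,0.25,0,0,0.05],[-0.2,0.4,0,0,0.05],[-0.27,0.55,0,0,0.05],[-0.35,0.7,0,0,0.05],[-0.42,0.82,0,0,0.05],[-0.47,0.92,0,0,0.05],[-0.5,1,0,0,0.05],[-0.5,1,0,0,0.05]]'
python3 -m jog '[[-0.03,0.07,-0.05,0,0.05],[-0.06,0.14,-0.15,0,0.05],[-0.1,0.2,-0.25,0,0.05],[-0.12,0.265,-0.35,0,0.05],[-0.12,0.265,-0.45,0,0.05],[-0.12,0.265,-0.55,0,0.05],[-0.12,0.265,-0.65,0,0.05],[-0.12,0.265,-0.72,0,0.05],[-0.12,0.265,-0.75,0,0.05],[-0.12,0.265,-0.75,0,0.05]]'
python3 - <<'E'
from tip import *
a=grab('scene','s7.png');b=grab('top','t7.png')
o=monitor.get_obs();p=np.array(o['tcp_pos']);print(p)
pickle.dump((a,b),open('f7.pkl','wb'))
# bright plate area & dark pad in top near mat
for n,d in(('s',a),('t',b)):
    f=d['frame'].astype(int);g=f.sum(2)
    m0=proj(d,[503,162,50]).astype(int)
    print(n,m0)
s=cv2.imread('pics/s7.png')[180:360,160:400];t=cv2.imread('pics/t7.png')[150:330,130:370]
cv2.imwrite('pics/c7.png',cv2.resize(np.vstack([s,t]),None,fx=1.66,fy=1.66))
E
```

```text
clock: 34.23
tcp_pos: [514.8, -33.8, 116.0]
eef_rot: [0.0, 0.803, 0.595, 0.0]
wrist_force: [0.7, 0.2, -2.1]
finger_gap: 11.4
gripper_force: 48.6
clock: 35.07
tcp_pos: [463.7, 67.8, 115.1]
eef_rot: [-0.0, 0.803, 0.596, -0.0]
wrist_force: [0.5, 0.2, -1.4]
finger_gap: 11.0
gripper_force: 48.7
clock: 35.9
tcp_pos: [413.9, 167.6, 115.3]
eef_rot: [-0.0, 0.803, 0.596, 0.0]
wrist_force: [0.2, -0.2, -2.2]
finger_gap: 11.4
gripper_force: 48.8
clock: 36.73
tcp_pos: [401.8, 192.4, 39.1]
eef_rot: [-0.0, 0.804, 0.595, -0.001]
wrist_force: [-0.2, -0.9, -2.5]
finger_gap: 11.2
gripper_force: 48.7
[402.85103512 192.77510368  40.54787191]
s [246 265]
t [232 226]
```

```bash
cat > pad.py <<'E'
from tip import *
def pad(d,P):
    u,v=proj(d,P).round().astype(int)
    g=cv2.cvtColor(d['frame'],cv2.COLOR_RGB2GRAY);m=(g<85).astype(np.uint8)
    n,l,st,ce=cv2.connectedComponentsWithStats(m,connectivity=4)
    i=l[v,u]; return (u,v),i,st[i].tolist(),ce[i].round(1)
E
python3 - <<'E'
from pad import *
a,b=pickle.load(open('f7.pkl','rb'))
z=30+40.6-34.7+12
for d in(a,b):
    P=[503,162,z];r=pad(d,P);print(r, g:=d['frame'][r[0][1],r[0][0]])
    print('z',z,atz(d,*r[3],z))
E
```

```text
((np.int64(247), np.int64(266)), np.int32(36), [100, 183, 206, 150, 11099], array([214.6, 259.7])) [71 71 68]
z 47.89999999999999 [556.76236646 192.25425211  47.9       ]
((np.int64(233), np.int64(226)), np.int32(72), [221, 214, 26, 27, 553], array([233.5, 226.6])) [24 24 23]
z 47.89999999999999 [502.32728443 160.94138306  47.9       ]
```

View pics/c7.png

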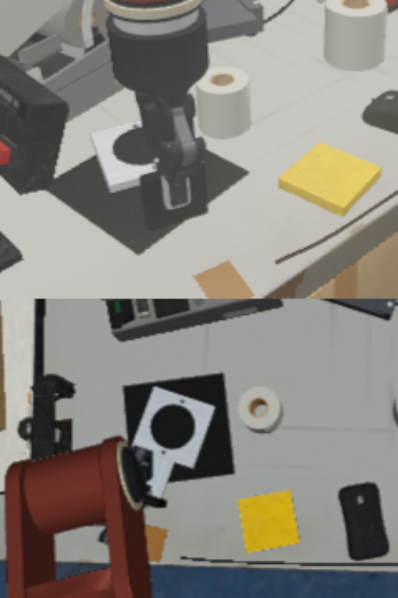

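The plate is level over the mat with its pad at (502,161), against a mat centre of (502.5,162). The top view shows the pad at (233.5,226.6). Lowering.

```bash
python3 -m jog '[[0,0.005,-0.04,0,0.05],[0,0.01,-0.09,0,0.05],[0,0.01,-0.14,0,0.05],[0,0.01,-0.19,0,0.05],[0,0.01,-0.24,0,0.05],[0,0.01,-0.28,0,0.05],[0,0.01,-0.3,0,0.05],[0,0.01,-0.315,0,0.05],[0,0.01,-0.32,0,0.05],[0,0.01,-0.32,0,0.05]]'
python3 -m jog '[[0,0,-0.003,0,0.05],[0,0,-0.006,0,0.05],[0,0,-0.009,0,0.05],[0,0,-0.012,0,0.05],[0,0,-0.015,0,0.05],[0,0,-0.018,0,0.05],[0,0,-0.018,0,0.05],[0,0,-0.018,0,0.05],[0,0,-0.018,0,0.05],[0,0,-0.018,0,0.05]]'
```

```text
clock: 37.67
tcp_pos: [402.7, 193.9, 8.6]
eef_rot: [0.0, 0.803, 0.595, 0.0]
wrist_force: [-1.0, -0.8, -0.4]
finger_gap: 11.4
gripper_force: 49.1
clock: 38.5
tcp_pos: [402.8, 194.0, 8.5]
eef_rot: [-0.0, 0.803, 0.595, -0.0]
wrist_force: [-8.7, -3.2, 13.1]
finger_gap: 10.9
gripper_force: 51.4
```

```bash
python3 -m jog '[[0,0,0.008,0,0.05],[0,0,0.012,0,0.15],[0,0,0.012,0,0.3],[0,0,0.012,0,0.6],[0,0,0.012,0,0.6],[0,0,0.012,0,0.6],[0,0,0.1,0,0.6],[0,0,0.25,0,0.6],[0,0,0.45,0,0.6],[0,0,0.65,0,0.6]]'
python3 -m jog '[[0,0,0.2,0,0.9],[0,0,0.4,0,0.9],[0.05,-0.05,0.5,0,0.9],[0.15,-0.15,0.5,0,0.9],[0.25,-0.3,0.5,0,0.9],[0.35,-0.45,0.5,0,0.9],[0.5,-0.6,0.5,0,0.9],[0.6,-0.75,0.5,0,0.9],[0.7,-0.9,0.5,0,0.9],[0.7,-0.9,0.5,0,0.9]]'
python3 - <<'E'
from pad import *
a=grab('scene');b=grab('top','t8.png');pickle.dump((a,b),open('f8.pkl','wb'))
print(monitor.get_obs()['tcp_pos'])
f7=pickle.load(open('f7.pkl','rb'))
for d in(b,f7[1]):
    r=pad(d,[502,162,15]);print('pad',r[2],r[3],atz(d,*r[3],15))
# white roll top: hough circle in top
for d in (f7[1],b):
    g=cv2.cvtColor(d['frame'],cv2.COLOR_RGB2GRAY)[185:245,255:320];G=cv2.resize(g,None,fx=4,fy=4,interpolation=cv2.INTER_CUBIC)
    c=cv2.HoughCircles(G,cv2.HOUGH_GRADIENT,1.5,20,param1=80,param2=25,minRadius=15,maxRadius=60)
    if c is not None:
        for x,y,r in c[0][:4]: u,v=255+x/4-.4,185+y/4-.4;print(u,v,r/4,atz(d,u,v,60))
E
```

```text
clock: 39.33
tcp_pos: [402.0, 193.7, 72.3]
eef_rot: [-0.0, 0.803, 0.595, -0.0]
wrist_force: [0.4, -0.2, 0.8]
finger_gap: 51.5
gripper_force: 0.0
clock: 40.17
tcp_pos: [474.0, 101.4, 121.6]
eef_rot: [0.001, 0.804, 0.594, -0.0]
wrist_force: [0.2, -0.2, -0.3]
finger_gap: 76.6
gripper_force: 0.0
[472.47829237 103.32755647 121.2883052 ]
pad [0, 0, 640, 400, 69392] [289.4 305. ] [326.0900281   26.45202039  15.        ]
pad [221, 214, 26, 27, 553] [233.5 226.6] [506.06181704 168.19758837  15.        ]
285.5375 215.5375 5.6625 [529.70008785  39.37719545  60.        ]
287.4125 220.7875 10.987499 [517.61759901  34.53242329  60.        ]
292.2875 219.2875 7.6499996 [521.38410867  23.43769656  60.        ]
291.1625 225.2875 5.1375 [507.42471651  25.46332443  60.        ]
285.5375 220.0375 10.0875 [519.24600052  38.9295116   60.        ]
290.0375 223.4125 7.2 [511.69346085  28.2309456   60.        ]
290.4125 218.1625 7.0874996 [523.88498616  27.86826831  60.        ]
284.4125 215.1625 5.475 [530.50672443  42.01351666  60.        ]
```

```bash
python3 -m jog '[[0.06,-0.08,0,0,0.9],[0.14,-0.17,0,0,0.9],[0.24,-0.28,0,0,0.9],[0.34,-0.4,0,0,0.9],[0.44,-0.5,0,0,0.9],[0.52,-0.58,-0.1,0,0.9],[0.575,-0.635,-0.2,0,0.9],[0.575,-0.635,-0.3,0,0.9],[0.575,-0.635,-0.4,0,0.9],[0.575,-0.635,-0.4,0,0.9]]'
python3 -m jog '[[0,0,-0.1,0,0.9],[0,0,-0.2,0,0.9],[0,0,-0.3,0,0.9],[0,0,-0.4,0,0.9],[0,0,-0.5,0,0.9],[0,0,-0.6,0,0.9],[0,0,-0.7,0,0.9],[0,0,-0.78,0,0.9],[0,0,-0.84,0,0.9],[0,0,-0.84,0,0.9]]'
python3 - <<'E'
from pad import *
b=grab('top','t9.png')
r=pad(b,[502,162,15]);print('pad',r[2],r[3],atz(b,*r[3],15))
E
python3 -m jog '[[0,0,0,0,0.8],[0,0,0,0,0.7],[0,0,0,0,0.6],[0,0,0,0,0.6],[0,0,0,0,0.6],[0,0,0,0,0.6],[0,0,0,0,0.6],[0,0,0,0,0.6],[0,0,0,0,0.6],[0,0,0,0,0.6]]' 30
```

```text
clock: 41.1
tcp_pos: [527.5, 40.5, 78.0]
eef_rot: [-0.002, 0.803, 0.595, -0.002]
wrist_force: [-0.7, -1.3, -0.1]
finger_gap: 76.7
gripper_force: 0.0
clock: 41.93
tcp_pos: [528.7, 40.4, -4.3]
eef_rot: [-0.001, 0.803, 0.595, -0.001]
wrist_force: [0.1, 0.2, 0.2]
finger_gap: 76.7
gripper_force: 0.0
pad [0, 0, 640, 400, 68173] [298.2 306.5] [323.27064113   5.81660967  15.        ]
clock: 42.82
tcp_pos: [530.9, 40.3, -1.6]
eef_rot: [0.001, 0.803, 0.595, 0.001]
wrist_force: [-0.2, -0.2, 6.0]
finger_gap: 59.1
gripper_force: 33.0
```

```bash
python3 -m jog '[[0,0,0.08,0,0.6],[0,0,0.16,0,0.6],[0,0,0.26,0,0.6],[0,0,0.36,0,0.6],[0,0,0.44,0,0.6],[0.02,-0.05,0.5,0,0.6],[0.05,-0.1,0.5,0,0.6],[0.1,-0.2,0.5,0,0.6],[0.1,-0.2,0.5,0,0.6],[0.1,-0.2,0.5,0,0.6]]'
python3 - <<'E'
from pad import *
a=grab('scene');b=grab('top','t10.png');pickle.dump((a,b),open('f10.pkl','wb'))
print(monitor.get_obs()['tcp_pos'])
for d in(a,b):
    r=pad(d,[502,162,15]);print('pad',r,atz(d,*r[3],15))
    # slab outline: bright region on mat
    u,v=proj(d,[502,162,13]).astype(int)
    print(d['frame'][v-30:v+31:5,u].mean(1).astype(int),d['frame'][v,u-40:u+41:5].mean(1).astype(int))
E
```

```text
clock: 43.65
tcp_pos: [539.9, 19.5, 46.9]
eef_rot: [-0.0, 0.804, 0.595, -0.0]
wrist_force: [0.8, -0.2, -0.7]
finger_gap: 59.2
gripper_force: 32.7
[539.45835607  20.1317875   46.73849423]
pad ((np.int64(249), np.int64(283)), np.int32(128), [229, 271, 37, 23, 640], array([247.2, 282.3])) [504.78119533 163.70316137  15.        ]
[187  72  75 205  73  73  75  74  81 204  68  62  64] [ 70  69 204 205  92  72  74  74  75  75  75  75 205 204  77  80  77]
pad ((np.int64(236), np.int64(228)), np.int32(5), [0, 0, 640, 400, 70127], array([297.7, 303.2])) [330.75438921   7.27122221  15.        ]
[79 43 70 62 64 64 65 65 74 61 58 45 34] [162 162  72  23 127 186  23  66  65  38  39 136 172  24  20 163  43]
```

Plate pad is at (504,163) in the scene view, centred on the mat. Carry the roll over and lower it.

```bash
python3 -m jog '[[-0.02,0.06,0,0,0.6],[-0.05,0.15,0,0,0.6],[-0.08,0.25,0,0,0.6],[-0.12,0.38,0,0,0.6],[-0.15,0.5,0,0,0.6],[-0.18,0.62,0,0,0.6],[-0.21,0.74,0,0,0.6],[-0.24,0.86,0,0,0.6],[-0.26,0.94,0,0,0.6],[-0.28,1,0,0,0.6]]'
python3 -m jog '[[-0.02,0.08,0,0,0.6],[-0.04,0.17,0,0,0.6],[-0.06,0.26,0,0,0.6],[-0.075,0.35,0,0,0.6],[-0.085,0.41,0,0,0.6],[-0.085,0.428,0,0,0.6],[-0.085,0.428,-0.05,0,0.6],[-0.085,0.428,-0.1,0,0.6],[-0.085,0.428,-0.15,0,0.6],[-0.085,0.428,-0.15,0,0.6]]'
python3 - <<'E'
from pad import *
a=grab('scene','s11.png');p=monitor.get_obs()['tcp_pos'];print(p)
E
python3 -m jog '[[0,0,-0.04,0,0.6],[0,0,-0.08,0,0.6],[0,0,-0.12,0,0.6],[0,0,-0.15,0,0.6],[0,0,-0.17,0,0.6],[0,0,-0.18,0,0.6],[0,0,-0.185,0,0.6],[0,0,-0.19,0,0.6],[0,0,-0.19,0,0.6],[0,0,-0.19,0,0.6]]'
```

```text
clock: 44.58
tcp_pos: [511.6, 121.6, 47.5]
eef_rot: [0.0, 0.803, 0.596, 0.0]
wrist_force: [-0.7, -0.5, -0.8]
finger_gap: 59.2
gripper_force: 32.7
clock: 45.42
tcp_pos: [502.3, 162.5, 30.7]
eef_rot: [-0.001, 0.804, 0.595, -0.001]
wrist_force: [0.1, 1.4, -1.0]
finger_gap: 59.3
gripper_force: 32.7
[502.58975476 162.61459547  31.23844768]
clock: 46.3
tcp_pos: [503.6, 163.2, 13.7]
eef_rot: [0.0, 0.803, 0.595, 0.0]
wrist_force: [0.1, -0.7, -1.1]
finger_gap: 59.2
gripper_force: 32.7
```

```bash
python3 -m jog '[[0,0,-0.003,0,0.6],[0,0,-0.006,0,0.6],[0,0,-0.009,0,0.6],[0,0,-0.012,0,0.6],[0,0,-0.015,0,0.6],[0,0,-0.015,0,0.6],[0,0,-0.015,0,0.6],[0,0,-0.015,0,0.6],[0,0,-0.015,0,0.6],[0,0,-0.015,0,0.6]]'
```

```text
clock: 47.13
tcp_pos: [503.7, 163.2, 13.5]
eef_rot: [-0.0, 0.803, 0.595, -0.0]
wrist_force: [-5.0, -0.9, 8.3]
finger_gap: 59.2
gripper_force: 33.5
```

```bash
python3 -m jog '[[0,0,0.005,0,0.65],[0,0,0.008,0,0.7],[0,0,0.008,0,0.75],[0,0,0.008,0,0.85],[0,0,0.008,0,0.92],[0,0,0.008,0,0.92],[0,0,0.008,0,0.92],[0,0,0.1,0,0.92],[0,0,0.25,0,0.92],[0,0,0.45,0,0.92]]'
python3 -m jog '[[0,0,0.1,0,0.92],[0,0,0.25,0,0.92],[0,0,0.4,0,0.92],[0,0,0.55,0,0.92],[0,-0.05,0.7,0,0.92],[0,-0.2,0.8,0,0.92],[0,-0.4,0.8,0,0.92],[0,-0.6,0.8,0,0.92],[0,-0.8,0.8,0,0.92],[0,-1,0.8,0,0.92]]'
python3 -m jog '[[0,-0.2,0,0,0.92],[0,-0.4,0,0,0.92],[0,-0.6,0,0,0.92],[0,-0.8,0,0,0.92],[0,-1,0,0,0.92],[0,-1,0,0,0.92],[0,-1,0,0,0.92],[0,-1,0,0,0.92],[0,-1,0,0,0.92],[0,-1,0,0,0.92]]'
python3 - <<'E'
from pad import *
a=grab('scene','s12.png');b=grab('top','t12.png');pickle.dump((a,b),open('f12.pkl','wb'))
s=a['frame'][190:340,170:330,::-1];t=b['frame'][165:315,170:330,::-1]
# overlay predicted pad rim (z15, red) and roll top rim (z75, green) 
def ov(d,x0,y0,k=2.5,im=None):
    I=cv2.resize(im,None,fx=k,fy=k,interpolation=cv2.INTER_CUBIC)
    th=np.linspace(0,2*np.pi,60)
    for c,r,z,col in((( 503.5,163),31,75,(0,255,0)),((503.5,163),32,15,(0,0,255))):
        for q in th: 
            p=(proj(d,[c[0]+r*np.cos(q),c[1]+r*np.sin(q),z])-[x0,y0]+.5)*k;cv2.circle(I,tuple(int(v) for v in p),0,col,-1)
    return I
cv2.imwrite('pics/c12.png',np.hstack([ov(a,170,190,im=s),ov(b,170,165,im=t)]))
E
```

```text
clock: 47.97
tcp_pos: [502.1, 162.9, 56.4]
eef_rot: [-0.001, 0.803, 0.595, -0.002]
wrist_force: [0.4, 0.5, -0.3]
finger_gap: 78.4
gripper_force: 0.0
clock: 48.8
tcp_pos: [503.5, 62.3, 137.6]
eef_rot: [0.0, 0.803, 0.596, 0.0]
wrist_force: [-0.4, 0.1, -0.1]
finger_gap: 78.9
gripper_force: 0.0
clock: 49.63
tcp_pos: [503.5, -36.1, 137.0]
eef_rot: [-0.0, 0.803, 0.596, 0.0]
wrist_force: [-0.6, -0.6, 0.1]
finger_gap: 78.2
gripper_force: 0.0
```

View pics/c12.png

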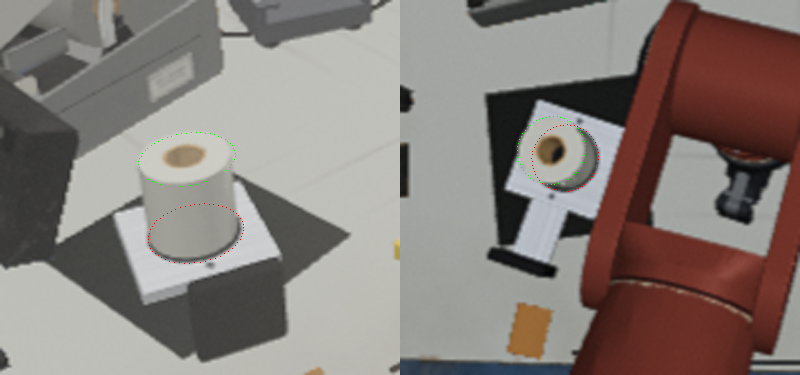

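The roll stands upright on the pad: both its rim and the pad's rim match the overlays, and the plate lies flat in the middle of the mat. The gripper is clear, so I'm handing in.

```bash
python3 -c "from workcell import ticket; print(ticket.hand_in())"
```

```text
the job is handed in; nothing more can be done
None
```

I handed the job in at about 50 s with the plate flat in the middle of the mat and the roll upright on its pad; I moved the roll aside before drawing the plate (it blocked the way), pressed about 25 N on the bench or roll after a first grasp missed on a z reading about 29 mm off, and viewed 11 pictures against the limit of 10.

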